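Take the spent label roll off its post

TASK

At the sample-filling bench three label rolls stand on upright wooden posts; a fourth post is empty. Take the nearly used-up one, the thinnest of the three, straight up off its post and set it down flat in the empty low cardboard tray, on its end as it stood; do not drop it in. Leave the other two rolls on their posts, undisturbed.

Things in the scene. Friction and masses are not known exactly. Their poses are not given: they have to be found in the camera images.
- thin_roll: The nearly used-up label roll, white paper, 56 mm across (the thinnest), 0.05 to 0.1 kg, rigid, 50 mm tall, 38 mm bore, resting loose (4 mm play) on a fixed pine stand: round base 110 mm wide, 25 mm thick, with an upright 30 mm dowel post through the bore, tip 90 mm above the table. Origin: centre of its underside, 25 mm above the table at the start; z up the axis.
- mid_roll: A bystander roll, 84 mm across, on a stand of its own just like the thin roll's, same heights. Origin: centre of its underside, 25 mm above the table at the start; z up the axis.
- wide_roll: A bystander roll, 104 mm across, on a stand of its own just like the thin roll's, same heights. Origin: centre of its underside, 25 mm above the table at the start; z up the axis.
- tray: The empty, open, low cardboard tray, fixed to the bench: outside 215 mm (its x) by 195 mm (its y), 55 mm tall, walls and floor 5 mm thick. Origin: centre of its underside, on the table, so the inner floor is 5 mm above it. Not to be confused with the taller box full of white sprayer heads at the side.

How it is judged:
By the outcome, as a careful person would: the job done as asked, in the order asked, and still so for the second after the job is handed in, with the robot touching nothing.
It also fails if it takes over 43 s, if anything falls off the work surface, if the arm or the gripper's body presses on something with over 40 N, if the wrist force passes 120 N, or if a joint passes its speed limit or range.

ROBOT

A 6-joint arm with a two-finger parallel gripper is mounted at the origin on the work surface. World frame = base frame: x ahead of the robot, y to its left, z up, the work surface at z = 0. Lengths are in m, angles in rad, forces in N, time in s.
With the tool pointing down it reaches from about 0.3 to 1 m from the base axis. Payload 5.1 kg.
Tool frame: the origin (TCP) lies midway between the tips of the shut fingers; the grasp point (between the pads) lies 19 mm behind it (tcp_to_grasp is the distance from the TCP to the grasp point, in m); z points along the fingers, y is the line along which they close (so a half turn about z gives the same grasp; the last joint's range is limited). The gripper opens to 95 mm and grips with 3 to 60 N. Pads are 20 mm wide; open, the fingers measure 119 mm over their backs; the gripper's body (75 mm by 180 mm) begins 59 mm behind the grasp point.
Start: joints at [1.026, 0.124, 1.65, -0, 1.367, -0.083], TCP at [0.29, 0.582, 0.215] pointing down, gripper open.
Joint ranges: [-2.61, 2.61], [-1.02, 2.33], [0.03, 2.71], [-1.35, 4.49], [0.32, 2.68], [-2.91, 2.91]. Speed limits (rad/s): [2.57, 2.57, 3.14, 3.14, 3.14, 3.14].

INTERFACE

Orientations are given as a unit quaternion [w, x, y, z].
In Python, from station import get_state, snapshot, hand_in, boxes_of, mark_of, tcp_to_grasp gives the robot as it stands.
- The arm moves only by the tool drive_tool, never from a script. Its argument "commands" is a list of rows, each a list of 3 entries, a list of its own where there are three numbers: the shift along the tool's x, y, z in mm, then the turn, a rotation vector about the tool's x, y, z in degrees, then the finger opening in mm, from 0 to 95.1. A call has 1 to 5 rows; each row is the pose to reach, as a shift and turn from the pose commanded when the call began, along the tool's axes at that moment; what a row does not reach only later rows make up. A row lasts 1/12 s, in which the tool goes at most 41.7 mm and 7.16 degrees, less where a joint would pass 70% of its speed; a pose out of reach is approached as far as the arm can. A call with a gripper value outside its range is refused whole. The fingers move at their own pace and stop on an object; "force" is the grip in N (left out, the last holds). Time passes only in rows, so rows that repeat a pose let the fingers close. It gives the time, the measured TCP pose, the force, the opening and the grip force at its end, in the units of the state.
- get_state(): the state, without advancing time (a new reading comes with each control period).
- snapshot(name): name is "scene" or "top" or "wrist"; returns a dict with "frame" (400x640x3 uint8, red, green, blue), "fx", "fy", "cx", "cy" (pixels), "distortion" ([k1, k2, p1, p2, k3] as OpenCV has them; the pictures are not rectified), "world_to_cam" (4x4, takes a point from world to camera coordinates); the wrist camera has in their place "tool_from_camera" (4x4, takes a point from camera to tool coordinates, whose origin is the TCP and whose axes are the flange's). Camera axes: x right, y down, z forward; pixel columns grow to the right and rows downward; lengths in m; the calibration is good to about 2 mm. A picture is of the moment at which its call begins: read the wrist's pose just before it. There is no depth.
- hand_in(): hands the job in; it is judged then, once.
Trained networks look in a picture, given as the dict that the camera call returned (one of the last four; its "shot" number tells which), for a name from the list of things; names that differ only in an ending like _2 or _b are one class to them, and where a whole thing is asked for, a point or a joint stands for the part that bears it (a point fixed in the world has none). Each returns a list of dicts, best first, with "confidence" (0 to 1); they miss things now and then, are a little off and sometimes report something else, mostly with a low value. They report only what shows in the picture. A call takes as long as a camera call.
- boxes_of(picture, thing): "point" ([column, row] as shares, 0 to 1, of the picture: columns of its width, rows of its height, amid what is visible of it).
- mark_of(picture, thing): "point" ([column, row] as shares, 0 to 1, of the picture: columns of its width, rows of its height: a listed point, or the origin of a listed thing).
The state is a dict: "clock": time; "joint_positions": joint angles; "qvel": joint speeds; "effort": joint torques, N m; "eef_pos": TCP position; "orientation": TCP orientation; "contact_force": force on the tool from outside, world axes, zero at the start; "ft_torque": the same for the moment, N m; "width": opening from 0.0 (shut) to 1.0 (fully open); "grasp_force": force on a finger pad.
Only numpy, scipy, OpenCV 4.12 (cv2) and the standard library are available. Lean on these libraries where they do the work, as an engineer would, in place of code of your own. Each camera call takes 0.05 s, during which the arm holds its last target. There are 200 camera calls.

## Working session

There is one attempt and no reset: what is moved stays moved. The work goes in short steps, Python scripts to look and compute and a tool call to move; the robot and the scene stay as the last step left them, time stands still between calls to the robot, and variables do not carry over. Pictures are saved under pics/ and viewed, at most 10 in all, crops included, and the job is handed in when it is done.

Besides the shell and the picture viewer there is one more tool, called after "Request:" as name(argument=value, ...) on one line, values as JSON. drive_tool: Moves the arm, as the interface text tells. Its arguments: {"type":"object","properties":{"commands":{"type":"array","items":{"type":"array"}},"force":{"type":"number"}},"required":["commands"]}

```bash
mkdir -p pics; cat > h.py <<'E'
import numpy as np, cv2
from station import *
def save(s,n): cv2.imwrite(f'pics/{n}.png',s['frame'][:,:,::-1])
def ray(s,pt):
    K=np.array([[s['fx'],0,s['cx']],[0,s['fy'],s['cy']],[0,0,1.]])
    uv=np.array([[[pt[0]*640,pt[1]*400]]],float)
    n=cv2.undistortPoints(uv,K,np.array(s['distortion'],float))[0,0]
    W=np.linalg.inv(np.array(s['world_to_cam']))
    return W[:3,3],W[:3,:3]@np.array([n[0],n[1],1])
def at(s,pt,z):
    o,d=ray(s,pt); return o+d*(z-o[2])/d[2]
E
python3 - <<'E'
from h import *
np.set_printoptions(precision=4,suppress=True)
st=get_state();print(st['clock'],st['eef_pos'],st['orientation'],st['width'],tcp_to_grasp)
for c in('top','scene'):
    s=snapshot(c);save(s,c)
    for t,z in(('thin_roll',.025),('mid_roll',.025),('wide_roll',.025),('tray',0)):
        for r in mark_of(s,t)[:3]:print(c,t,round(r['confidence'],2),np.array(r['point'])*[640,400],at(s,r['point'],z))
E
```

```text
0.0 [0.2893 0.5813 0.2134] [-0.0003  0.2288  0.9735 -0.001 ] 0.9997939062304431 0.0188
top thin_roll 0.78 [337.6 161.6] [ 0.6644 -0.0611  0.025 ]
top mid_roll 0.71 [252.288 169.68 ] [0.6481 0.1526 0.025 ]
top wide_roll 0.62 [206.784 243.   ] [0.4668 0.2595 0.025 ]
scene thin_roll 0.8 [319.808 263.   ] [ 0.6624 -0.0607  0.025 ]
scene mid_roll 0.74 [411.776 226.52 ] [0.6561 0.1426 0.025 ]
scene wide_roll 0.7 [419.584 152.4  ] [0.4771 0.2695 0.025 ]
scene tray 0.85 [177.28 241.12] [ 0.485  -0.2991 -0.    ]
```

View pics/top.png

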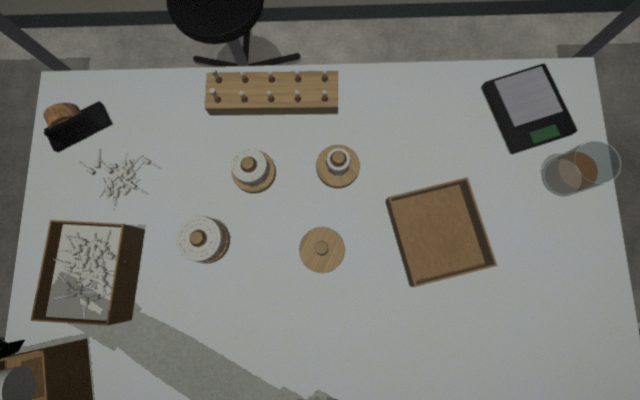

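View pics/scene.png

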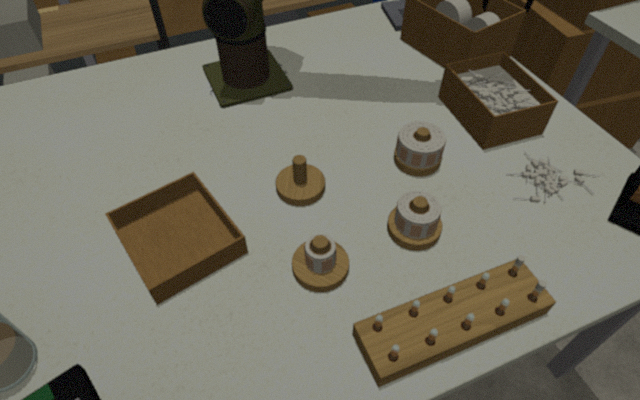

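The top view shows the thin roll at about (338,160), mid (252,168), wide (204,240), the empty post (322,249) and the tray centred near (441,232). The scene view agrees: thin roll (320,258), tray (177,240). Next I refine the roll and tray positions.

```bash
cat >> h.py <<'E'
from scipy.spatial.transform import Rotation as Ro
def go(p):
    st=get_state();q=np.array(st['orientation']);R=Ro.from_quat(q[[1,2,3,0]])
    print('clock',st['clock'],'tcp',np.round(st['eef_pos'],4),'tool z',np.round(R.as_matrix()[:,2],3),'shift mm',np.round(1000*R.inv().apply(np.array(p)-st['eef_pos']),1))
E
python3 - <<'E'
from h import *
s=snapshot('top'); f=lambda u,v,z:np.round(at(s,[u/640,v/400],z),4)
print('tip',f(338.5,157.5,.09)); print('corners',[f(*c,.055)[:2] for c in((386,199),(467,179),(496,265),(412,285))])
s=snapshot('scene');print('tip',f(320,242,.09)); print('corners',[f(*c,.055)[:2] for c in((107,214),(194,176),(245,237),(155,296))])
go([.663,-.061,.215])
E
```

```text
tip [ 0.6542 -0.0615  0.09  ]
corners [array([ 0.5608, -0.1723]), array([ 0.6055, -0.3662]), array([ 0.403, -0.414]), array([ 0.3613, -0.2215])]
tip [ 0.6606 -0.0596  0.09  ]
corners [array([ 0.4087, -0.4093]), array([ 0.3749, -0.2265]), array([ 0.5709, -0.1753]), array([ 0.6297, -0.3554])]
clock 0.6 tcp [0.2896 0.5819 0.2147] tool z [ 0.  0. -1.] shift mm [-6.207e+02 -4.092e+02 -3.000e-01]
```

Request:
drive_tool(commands=[[[-30,-20,0],[0,0,0],95],[[-60,-40,0],[0,0,0],95],[[-90,-60,0],[0,0,0],95],[[-120,-80,0],[0,0,0],95],[[-155,-102,0],[0,0,0],95]])

```text
clock: 1.02
eef_pos: [0.3831, 0.4205, 0.2148]
orientation: [0.0, 0.228, 0.974, 0.0]
contact_force: [0.5, 0.2, 0.2]
width: 0.995
grasp_force: 0.0
```

Request:
drive_tool(commands=[[[-31,-20,0],[0,0,0],95],[[-62,-41,0],[0,0,0],95],[[-93,-61,0],[0,0,0],95],[[-124,-82,0],[0,0,0],95],[[-155,-102,0],[0,0,0],95]])

```text
clock: 1.43
eef_pos: [0.4769, 0.2594, 0.215]
orientation: [0.0, 0.229, 0.973, 0.0]
contact_force: [1.3, 0.5, 0.7]
width: 0.999
grasp_force: 0.0
```

Request:
drive_tool(commands=[[[-31,-20,0],[0,0,0],95],[[-62,-41,0],[0,0,0],95],[[-93,-61,0],[0,0,0],95],[[-124,-82,0],[0,0,0],95],[[-155,-102,0],[0,0,0],95]])

```text
clock: 1.85
eef_pos: [0.5703, 0.0989, 0.215]
orientation: [0.0, 0.229, 0.973, 0.0]
contact_force: [-0.8, 0.9, 0.5]
width: 0.995
grasp_force: 0.0
```

Request:
drive_tool(commands=[[[-31,-20,0],[0,0,0],95],[[-62,-41,0],[0,0,0],95],[[-93,-61,0],[0,0,0],95],[[-124,-82,0],[0,0,0],95],[[-155,-102,0],[0,0,0],95]])

```text
clock: 2.27
eef_pos: [0.6636, -0.0615, 0.2148]
orientation: [0.0, 0.229, 0.973, 0.0]
contact_force: [1.1, 0.6, -0.1]
width: 1.001
grasp_force: 0.0
```

```bash
cat >> h.py <<'E'
def wrist():
    st=get_state();s=snapshot('wrist');q=np.array(st['orientation'])
    T=np.eye(4);T[:3,:3]=Ro.from_quat(q[[1,2,3,0]]).as_matrix();T[:3,3]=st['eef_pos']
    s['world_to_cam']=np.linalg.inv(T@np.array(s['tool_from_camera']));return s
E
python3 - <<'E'
from h import *
s=wrist();save(s,'w1');go([.663,-.061,.215])
for r in mark_of(s,'thin_roll')[:2]:print(r,at(s,r['point'],.025))
for z in(.075,.09):print(cv2.projectPoints(np.array([[.663,-.061,z]]),*[cv2.Rodrigues(s['world_to_cam'][:3,:3])[0],s['world_to_cam'][:3,3]],np.array([[s['fx'],0,s['cx']],[0,s['fy'],s['cy']],[0,0,1.]]),np.array(s['distortion'],float))[0])
E
```

```text
clock 2.3167 tcp [ 0.666  -0.0672  0.2144] tool z [ 0.002 -0.004 -1.   ] shift mm [ 5.5  4.2 -0.6]
{'point': [0.5006, 0.4188], 'confidence': 0.8} [ 0.65530753 -0.06193508  0.025     ]
[[[324.01050273 182.14953333]]]
[[[324.01645558 185.49957892]]]
```

View pics/w1.png

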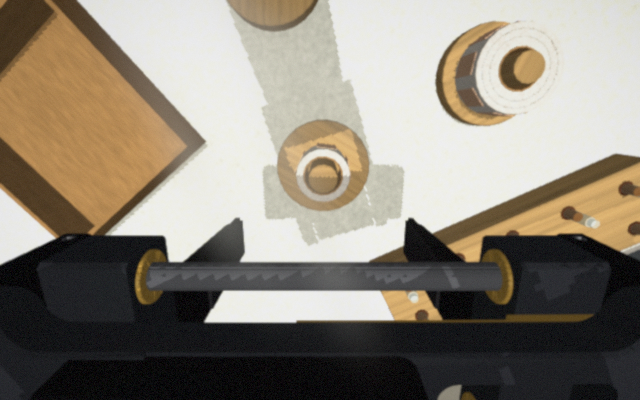

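The wrist view shows the thin roll's dowel tip at about (323,177) with the white ring around it at (323,174), and the roll nearly centred between the fingers. The arm was still settling, so I measure again.

```bash
python3 - <<'E'
from h import *
for i in range(2):
    s=wrist();g=cv2.cvtColor(s['frame'],cv2.COLOR_RGB2HSV)[110:215,270:380]
    m=(cv2.cvtColor(s['frame'],cv2.COLOR_RGB2HSV)[...,1]>60).astype(np.uint8)
    n,l,st,c=cv2.connectedComponentsWithStats(m)
    for j in range(1,n):
        if st[j,4]>300 and abs(c[j,0]-323)<60 and abs(c[j,1]-175)<60: print(st[j],c[j],at(s,c[j]/[640,400],.09))
    r=mark_of(s,'thin_roll')[0];print(r,at(s,r['point'],.025));go([.66,-.061,.215])
save(s,'w2')
E
```

```text
[ 280  118   91   91 4137] [324.99105632 158.54628958] [ 0.64050104 -0.05099662  0.09      ]
[ 306  155   39   38 1198] [324.80467446 173.48163606] [ 0.65344561 -0.05771094  0.09      ]
{'point': [0.5052, 0.4115], 'confidence': 0.92} [ 0.65461834 -0.06012293  0.025     ]
clock 2.4667 tcp [ 0.663  -0.0604  0.2142] tool z [-0.001  0.001 -1.   ] shift mm [ 2.4 -1.9 -0.8]
[ 277  121   92   91 4109] [322.68216111 161.23339012] [ 0.64014587 -0.05020008  0.09      ]
[ 303  158   39   39 1185] [322.06244726 176.66751055] [ 0.65341003 -0.05752816  0.09      ]
{'point': [0.502, 0.4248], 'confidence': 0.88} [ 0.65748044 -0.06101896  0.025     ]
clock 2.5667 tcp [ 0.6625 -0.0588  0.2146] tool z [-0.  0. -1.] shift mm [ 1.3 -3.  -0.4]
```

```bash
python3 - <<'E'
import cv2;i=cv2.imread('pics/w2.png')[100:230,250:400];cv2.imwrite('pics/w2c.png',cv2.resize(i,None,fx=4,fy=4,interpolation=cv2.INTER_CUBIC))
E
```

```text
(no output)
```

View pics/w2c.png

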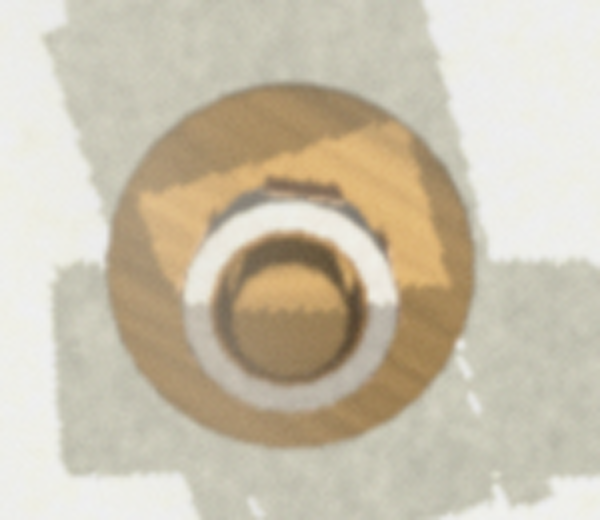

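The crop shows the ring centred at pixel (322.6,176.1), the post tip at (322.5,180.5) and the base at (322.5,166.5).

```bash
python3 - <<'E'
from h import *
s=wrist()
st=get_state()
m=(cv2.cvtColor(s['frame'],cv2.COLOR_RGB2HSV)[...,1]>60).astype(np.uint8)
n,l,t,c=cv2.connectedComponentsWithStats(m)
k=[j for j in range(1,n) if t[j,4]>3500 and abs(c[j,0]-323)<20 and abs(c[j,1]-160)<30][0]
x,y,w,h=t[k,:4];bc=np.array([x+w/2-.5,y+h/2-.5]);print(t[k])
for n,o,z in(('base',0,.025),('ring',9.6,.075),('tip',14,.09)):print(n,at(s,(bc+[0,o])/[640,400],z))
go(at(s,(bc+[0,9.6])/[640,400],.075)*[1,1,0]+[0,0,.036])
E
```

```text
[ 276  122   91   91 4098]
base [ 0.65386846 -0.05827174  0.025     ]
ring [ 0.65522168 -0.05844521  0.075     ]
tip [ 0.65645427 -0.0589108   0.09      ]
clock 2.6167 tcp [ 0.6625 -0.0585  0.2147] tool z [-0.  0. -1.] shift mm [  6.5  -3.2 178.7]
```

Request:
drive_tool(commands=[[[3,-1,20],[0,0,0],95],[[6,-3,40],[0,0,0],95],[[6,-3,60],[0,0,0],95],[[6,-3,70],[0,0,0],95],[[6,-3,70],[0,0,0],95]])

```text
clock: 3.03
eef_pos: [0.654, -0.0581, 0.1414]
orientation: [-0.003, 0.228, 0.974, -0.0]
contact_force: [-0.1, 0.1, -0.2]
width: 0.995
grasp_force: 0.0
```

```bash
python3 - <<'E'
from h import *
for i in range(3): s=wrist()
save(s,'w3')
np.savez('w3.npz',**{k:np.array(s[k]) for k in('fx','fy','cx','cy','distortion','world_to_cam')})
i=s['frame'][60:340,160:500,::-1];cv2.imwrite('pics/w3c.png',cv2.resize(i,None,fx=2,fy=2,interpolation=cv2.INTER_CUBIC))
go([.655,-.0585,.036])
E
```

```text
clock 3.1833 tcp [ 0.6569 -0.0592  0.1462] tool z [ 0.002 -0.    -1.   ] shift mm [  2.2  -0.3 110.2]
```

View pics/w3c.png

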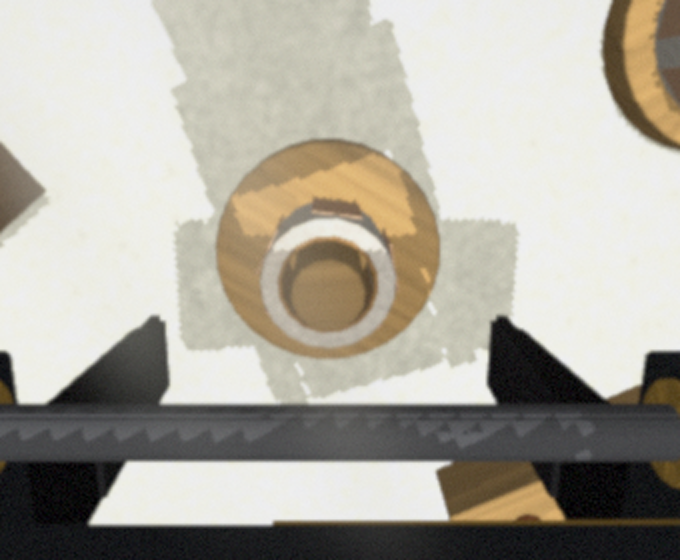

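The roll's ring is at (324,201.5) px, midway between the fingers (crop columns 168 and 488 against 328), so the closing direction is centred.

```bash
python3 - <<'E'
from h import *
s=dict(np.load('w3.npz'))
for p,z in(((324,201.5),.075),((324,184.3),.025),((325,206),.09)):print(at(s,np.array(p)/[640,400],z))
go(at(s,np.array((324,201.5))/[640,400],.075)*[1,1,0]+[0,0,.036])
E
```

```text
[ 0.65605986 -0.05865633  0.075     ]
[ 0.6536276  -0.05742856  0.025     ]
[ 0.65568517 -0.05762213  0.09      ]
clock 3.1833 tcp [ 0.6569 -0.0592  0.1462] tool z [ 0.002 -0.    -1.   ] shift mm [  1.2   0.  110.2]
```

Request:
drive_tool(commands=[[[1,0,28],[0,0,0],95],[[1,0,56],[0,0,0],95],[[1,0,82],[0,0,0],95],[[1,0,100],[0,0,0],95],[[1,0,107],[0,0,0],95]])

```text
clock: 3.6
eef_pos: [0.6543, -0.0589, 0.0358]
orientation: [-0.001, 0.229, 0.973, -0.0]
contact_force: [-0.4, -0.1, 0.7]
width: 1.0
grasp_force: 0.0
```

Request:
drive_tool(commands=[[[0,0,0],[0,0,0],75],[[0,0,0],[0,0,0],66],[[0,0,0],[0,0,0],60],[[0,0,0],[0,0,0],56],[[0,0,0],[0,0,0],52]], force=10)

```text
clock: 4.02
eef_pos: [0.6565, -0.0594, 0.0396]
orientation: [0.002, 0.229, 0.973, 0.0]
contact_force: [-0.2, -0.5, -1.0]
width: 0.705
grasp_force: 0.0
```

Request:
drive_tool(commands=[[[0,0,0],[0,0,0],50],[[0,0,0],[0,0,0],50],[[0,0,0],[0,0,0],50],[[0,0,0],[0,0,0],50],[[0,0,0],[0,0,0],50]], force=10)

```text
clock: 4.43
eef_pos: [0.6558, -0.0592, 0.0386]
orientation: [0.001, 0.229, 0.973, 0.0]
contact_force: [-0.4, 0.8, 4.9]
width: 0.592
grasp_force: 10.0
```

Request:
drive_tool(commands=[[[0,0,-6],[0,0,0],50],[[0,0,-18],[0,0,0],50],[[0,0,-32],[0,0,0],50],[[0,0,-48],[0,0,0],50],[[0,0,-64],[0,0,0],50]], force=15)

```text
clock: 4.85
eef_pos: [0.6553, -0.0592, 0.1033]
orientation: [0.0, 0.229, 0.973, -0.0]
contact_force: [-1.2, 0.0, -0.9]
width: 0.591
grasp_force: 15.0
```

Request:
drive_tool(commands=[[[0,0,-14],[0,0,0],50],[[0,0,-26],[0,0,0],50],[[0,0,-38],[0,0,0],50],[[0,0,-46],[0,0,0],50],[[0,0,-46],[0,0,0],50]])

```text
clock: 5.27
eef_pos: [0.6565, -0.0594, 0.1505]
orientation: [0.002, 0.229, 0.973, 0.0]
contact_force: [0.7, -1.0, -0.0]
width: 0.594
grasp_force: 15.0
```

```bash
python3 - <<'E'
from h import *
s=snapshot('scene');save(s,'s2');f=lambda u,v,z:np.round(at(s,[u/640,v/400],z),4)
r=mark_of(s,'tray')[0];print(r,at(s,r['point'],0))
s=snapshot('wrist');save(s,'w4')
cv2.imwrite('pics/s2w4.png',np.vstack([cv2.imread('pics/s2.png')[130:330,80:480],cv2.imread('pics/w4.png')[::2,::2][:,:].repeat(1,0) if 0 else cv2.resize(cv2.imread('pics/w4.png'),(400,250))]))
go([.488,-.295,.15])
E
```

```text
{'point': [0.2772, 0.603], 'confidence': 0.64} [ 0.48525849 -0.29889864  0.        ]
clock 5.4167 tcp [ 0.6548 -0.0591  0.1468] tool z [-0.001  0.    -1.   ] shift mm [  44.2 -285.5   -3. ]
```

View pics/s2w4.png

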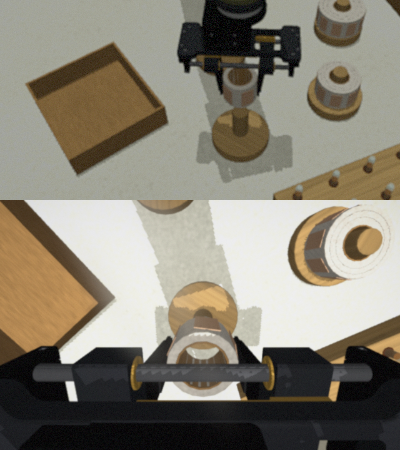

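The roll is held upright and clear of its post (scene crop around (238,85), stand below empty). Both bystander rolls are undisturbed. I move over the tray next.

Request:
drive_tool(commands=[[[3,-15,0],[0,0,0],50],[[7,-45,0],[0,0,0],50],[[12,-75,0],[0,0,0],50],[[17,-107,0],[0,0,0],50],[[22,-140,0],[0,0,0],50]])

```text
clock: 5.83
eef_pos: [0.5712, -0.1757, 0.1463]
orientation: [-0.001, 0.229, 0.974, 0.0]
contact_force: [-0.1, -0.2, -0.9]
width: 0.595
grasp_force: 15.0
```

Request:
drive_tool(commands=[[[5,-33,0],[0,0,0],50],[[10,-66,0],[0,0,0],50],[[15,-99,0],[0,0,0],50],[[19,-128,0],[0,0,0],50],[[22,-145,0],[0,0,0],50]])

```text
clock: 6.25
eef_pos: [0.486, -0.2969, 0.1465]
orientation: [-0.001, 0.23, 0.973, -0.0]
contact_force: [0.3, -0.3, -1.4]
width: 0.595
grasp_force: 15.0
```

Request:
drive_tool(commands=[[[0,0,15],[0,0,0],50],[[0,0,40],[0,0,0],50],[[0,0,65],[0,0,0],50],[[0,0,85],[0,0,0],50],[[0,0,95],[0,0,0],50]])

```text
clock: 6.67
eef_pos: [0.4858, -0.2934, 0.0484]
orientation: [-0.003, 0.229, 0.973, 0.001]
contact_force: [-1.2, 0.2, -0.7]
width: 0.592
grasp_force: 15.0
```

Request:
drive_tool(commands=[[[0,0,10],[0,0,0],50],[[0,0,18],[0,0,0],50],[[0,0,22],[0,0,0],50],[[0,0,25],[0,0,0],50],[[0,0,25],[0,0,0],50]])

```text
clock: 7.08
eef_pos: [0.4891, -0.2949, 0.0278]
orientation: [0.0, 0.229, 0.973, -0.0]
contact_force: [-0.6, -0.1, -0.4]
width: 0.592
grasp_force: 15.0
```

```bash
python3 - <<'E'
from h import *
for i in range(6):
    s=snapshot('scene');st=get_state();print(np.round(st['eef_pos'],4),np.round(st['contact_force'],1))
save(s,'s3')
i=s['frame'][130:330,80:380,::-1];cv2.imwrite('pics/s3c.png',cv2.resize(i,None,fx=2,fy=2))
E
```

```text
[ 0.4894 -0.295   0.0282] [ 0.6  0.7 -0.6]
[ 0.4895 -0.2951  0.0285] [ 0.4  0.4 -0.3]
[ 0.4896 -0.2951  0.0286] [-0.2  0.6 -0.3]
[ 0.4895 -0.2951  0.0286] [ 0.1 -0.3 -0.9]
[ 0.4895 -0.295   0.0285] [-0.3  0.5 -0.6]
[ 0.4893 -0.295   0.0283] [-0.5  0.4 -0.9]
```

View pics/s3c.png

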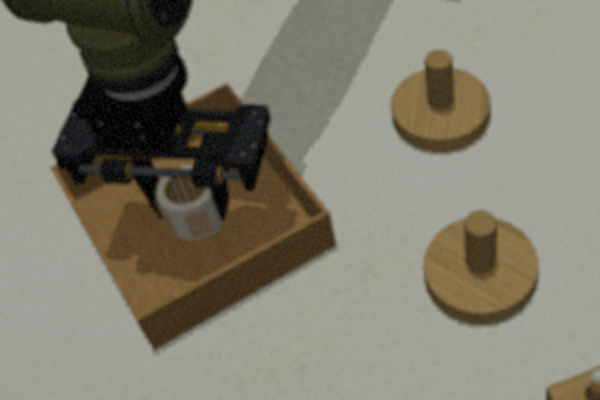

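The roll hangs upright in the middle of the tray, with its bottom rim at crop (195,235). It has about 10 mm to go, so I lower gently and watch the force.

Request:
drive_tool(commands=[[[0,0,2],[0,0,0],50],[[0,0,4],[0,0,0],50],[[0,0,6],[0,0,0],50],[[0,0,7],[0,0,0],50],[[0,0,7],[0,0,0],50]])

```text
clock: 7.8
eef_pos: [0.4886, -0.2945, 0.0201]
orientation: [-0.0, 0.229, 0.973, 0.0]
contact_force: [0.2, 1.2, -0.7]
width: 0.593
grasp_force: 15.0
```

Request:
drive_tool(commands=[[[0,0,0.5],[0,0,0],50],[[0,0,1],[0,0,0],50],[[0,0,1.5],[0,0,0],50],[[0,0,2],[0,0,0],50],[[0,0,2],[0,0,0],50]])

```text
clock: 8.22
eef_pos: [0.4889, -0.2947, 0.0186]
orientation: [0.0, 0.229, 0.973, -0.0]
contact_force: [0.4, 0.4, -1.1]
width: 0.594
grasp_force: 15.0
```

Request:
drive_tool(commands=[[[0,0,0.3],[0,0,0],50],[[0,0,0.6],[0,0,0],50],[[0,0,1],[0,0,0],50],[[0,0,1],[0,0,0],50],[[0,0,1],[0,0,0],50]])

```text
clock: 8.63
eef_pos: [0.4891, -0.2949, 0.0185]
orientation: [0.0, 0.229, 0.973, -0.0]
contact_force: [-2.0, 0.4, 5.6]
width: 0.592
grasp_force: 15.0
```

Contact: 5.6 N upward, and the descent stopped at the expected height. I release now.

Request:
drive_tool(commands=[[[0,0,0],[0,0,0],57],[[0,0,0],[0,0,0],60],[[0,0,0],[0,0,0],66],[[0,0,0],[0,0,0],74],[[0,0,0],[0,0,0],82]])

```text
clock: 9.05
eef_pos: [0.4888, -0.2946, 0.0173]
orientation: [-0.0, 0.229, 0.973, 0.0]
contact_force: [-0.6, -0.5, 0.6]
width: 0.781
grasp_force: 0.0
```

Request:
drive_tool(commands=[[[0,0,0],[0,0,0],84],[[0,0,0],[0,0,0],84],[[0,0,-4],[0,0,0],84],[[0,0,-12],[0,0,0],84],[[0,0,-25],[0,0,0],84]])

```text
clock: 9.47
eef_pos: [0.4881, -0.2941, 0.0423]
orientation: [-0.001, 0.229, 0.973, 0.0]
contact_force: [0.3, 0.3, -1.1]
width: 0.882
grasp_force: 0.0
```

Request:
drive_tool(commands=[[[0,0,-25],[0,0,0],84],[[0,0,-55],[0,0,0],84],[[0,0,-85],[0,0,0],84],[[0,0,-115],[0,0,0],84],[[0,0,-145],[0,0,0],84]])

```text
clock: 9.88
eef_pos: [0.489, -0.2948, 0.1909]
orientation: [0.001, 0.229, 0.973, -0.0]
contact_force: [0.7, -0.1, -0.6]
width: 0.882
grasp_force: 0.0
```

```bash
python3 - <<'E'
from h import *
for i in range(4): s=snapshot('scene')
save(s,'s4');go([.49,-.295,.2])
r=mark_of(s,'thin_roll')[0];print(r,at(s,r['point'],.005))
E
```

```text
clock 10.0833 tcp [ 0.4897 -0.2953  0.1904] tool z [ 0.003 -0.003 -1.   ] shift mm [-0.2  0.4 -9.6]
{'point': [0.2786, 0.6133], 'confidence': 0.69} [ 0.50010171 -0.29907054  0.005     ]
```

View pics/s4.png

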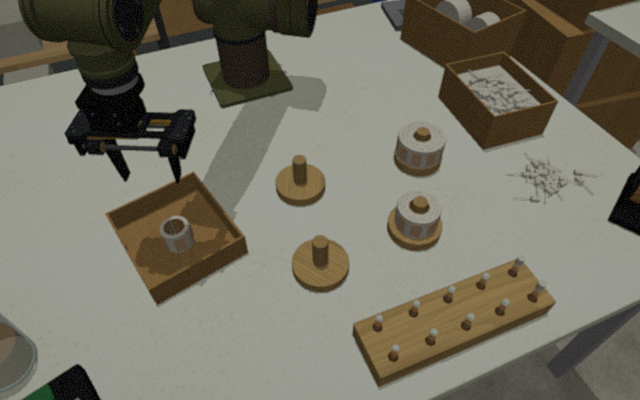

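The roll stands upright in the tray at (177,234), the gripper is clear, and the other rolls are unmoved at (420,147) and (417,216).

```bash
python3 -c "from station import hand_in;print(hand_in())"
```

```text
the job is handed in; nothing more can be done
None
```

The thin roll came straight up off its post and stands on its end near the middle of the low tray, the other two rolls are still on their posts, and the job is handed in at about 10 s of the 43 s allowed.

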